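# Load the egg basket, raise its bail and hang it on the display stand

### The job

Make the chocolate-egg basket ready for display: lay the two big foil-wrapped eggs in the basket's two oblong hollows, one lengthwise in each, without letting them drop. Once both eggs are in, swing the basket's folded bail up with a fingertip or the fingers until it stands upright, with the basket still standing on the counter. Then lift the basket level by its bail, hang the bail over both hooks of the stand and leave it hanging there still and level with the eggs in their hollows, without disturbing the gift box, the two cookie packs and the stamp.

Things in the scene. Friction and masses are not known exactly. Their poses are not given: they have to be found in the camera images.
- egg_red_center (a point): Centre of the red foil egg with a gold band: a rigid egg 72 mm long, 54 mm across, 60 g, lying loose on its side on the counter (centre 27 mm up). Its own x axis runs along its length (blunt end at +x); grip it across the waist, along its y. It can roll. Rolled round its own length its y and z axes turn with it.
- egg_blue_center (a point): Centre of the blue foil egg with a white band; otherwise the same as the red one.
- basket: Loose green sheet-metal basket, a shallow tray 184 mm (its x) by 122 mm (its y), rim 34 mm high, walls 3 mm, about 0.5 kg, with a light wooden insert whose top is 17 mm above the basket's underside. Origin at the centre of its underside, z up. Ears in the middle of its two short ends carry the bail's pivots, 50 mm above the underside, on the axis x through y = 0.
- hollow_a (a point): Centre of the oblong hollow (50 mm along the basket's x, 38 mm across, 14 mm deep) at x = -43 mm in the basket's frame, at the level of the wooden insert's top; axes as the basket's. An egg lying in it with its length along the basket's x has its centre about 19 mm above this point. Either egg may go in either hollow.
- hollow_b (a point): Centre of the other hollow, at x = +43 mm in the basket's frame; otherwise the same.
- bail (a joint): Angle of the basket's swing bail about the basket's x axis through the pivots. 0: folded out to the basket's -y side, sticking out 10 degrees above level; 1.396 (80 degrees): upright above the basket; 2.79: folded the other way. Light hinge friction (0.034 N m): it stays where it is left.
- bail_grip (a point): Centre of the bail's wooden roller, mid-crossbar, 110 mm from the pivot axis. Roller 16 mm thick, 48 mm long along the basket's x; beyond it the 8 mm steel bar runs straight to 80 mm each side, then bends to the arms 97 mm out. Folded, the roller is 108 mm to -y of the basket's centre and 69 mm above its underside, nothing below it; upright it is 160 mm above the underside.
- stand: Fixed stand: dark wooden base 10 mm thick (160 mm along x, y -60 to +130 mm), a steel post at y = +108 mm ending in a crossbar 199 mm up, and two parallel upturned hooks of 8 mm bar at x = -52 and +52 mm running from the crossbar towards the stand's -y; the fingers fit between them. Origin on the counter right under the hooks' seat, z up.
- hook_seat (a point): Half-way between the two hooks, 200 mm above the counter, where the middle of the bail's bar comes to lie (bar along the stand's x; axes as the stand's). The hooks' upturned tips are at y = -28 mm, tops 25 mm above this point; towards +y the hooks rise slowly by 8 mm to the crossbar at y = +108 mm. The hung basket's underside is about 30 mm above the stand's base.
- gift_box: Bystander: small brown gift box with a red ribbon, 69x73x61 mm; origin at the centre of its underside.
- cookie_pack: Bystander: stack of pale golden cookies in a tied bag, 74x73x84 mm; origin at the centre of its underside.
- cookie_pack_dark: Bystander: stack of dark cookies in a tied bag, 70x73x84 mm; origin at the centre of its underside.
- loyalty_stamp: Bystander: wooden hand stamp, 26x46x71 mm; origin at the centre of its underside.

How it is judged:
On the way, in this order (a step that is already met when the one before it is completed fails the run):
1. both eggs lie in the hollows, one in each, let go, with the bail still folded (((x of egg_red_center in the frame of hollow_a between -0.014 and 0.014 m and y of egg_red_center in the frame of hollow_a between -0.014 and 0.014 m and z of egg_red_center in the frame of hollow_a between 0.01 and 0.029 m and x of egg_blue_center in the frame of hollow_b between -0.014 and 0.014 m and y of egg_blue_center in the frame of hollow_b between -0.014 and 0.014 m and z of egg_blue_center in the frame of hollow_b between 0.01 and 0.029 m) or (x of egg_red_center in the frame of hollow_b between -0.014 and 0.014 m and y of egg_red_center in the frame of hollow_b between -0.014 and 0.014 m and z of egg_red_center in the frame of hollow_b between 0.01 and 0.029 m and x of egg_blue_center in the frame of hollow_a between -0.014 and 0.014 m and y of egg_blue_center in the frame of hollow_a between -0.014 and 0.014 m and z of egg_blue_center in the frame of hollow_a between 0.01 and 0.029 m)) and contact force between the fingers and egg_red below 0.1 N and contact force between the fingers and egg_blue below 0.1 N and value of joint bail below 0.6 rad), for 0.2 s.
2. the bail stands upright (within about 17 degrees) with the basket still on the counter and the eggs in it (((x of egg_red_center in the frame of hollow_a between -0.014 and 0.014 m and y of egg_red_center in the frame of hollow_a between -0.014 and 0.014 m and z of egg_red_center in the frame of hollow_a between 0.01 and 0.029 m and x of egg_blue_center in the frame of hollow_b between -0.014 and 0.014 m and y of egg_blue_center in the frame of hollow_b between -0.014 and 0.014 m and z of egg_blue_center in the frame of hollow_b between 0.01 and 0.029 m) or (x of egg_red_center in the frame of hollow_b between -0.014 and 0.014 m and y of egg_red_center in the frame of hollow_b between -0.014 and 0.014 m and z of egg_red_center in the frame of hollow_b between 0.01 and 0.029 m and x of egg_blue_center in the frame of hollow_a between -0.014 and 0.014 m and y of egg_blue_center in the frame of hollow_a between -0.014 and 0.014 m and z of egg_blue_center in the frame of hollow_a between 0.01 and 0.029 m)) and value of joint bail between 1.1 and 1.7 rad and height (world z) of basket below 0.01 m), for 0.2 s.
3. the basket is lifted clear of the counter by its bail, with the eggs in it (((x of egg_red_center in the frame of hollow_a between -0.014 and 0.014 m and y of egg_red_center in the frame of hollow_a between -0.014 and 0.014 m and z of egg_red_center in the frame of hollow_a between 0.01 and 0.029 m and x of egg_blue_center in the frame of hollow_b between -0.014 and 0.014 m and y of egg_blue_center in the frame of hollow_b between -0.014 and 0.014 m and z of egg_blue_center in the frame of hollow_b between 0.01 and 0.029 m) or (x of egg_red_center in the frame of hollow_b between -0.014 and 0.014 m and y of egg_red_center in the frame of hollow_b between -0.014 and 0.014 m and z of egg_red_center in the frame of hollow_b between 0.01 and 0.029 m and x of egg_blue_center in the frame of hollow_a between -0.014 and 0.014 m and y of egg_blue_center in the frame of hollow_a between -0.014 and 0.014 m and z of egg_blue_center in the frame of hollow_a between 0.01 and 0.029 m)) and height (world z) of basket above 0.03 m and angle between basket's own z axis and vertical below 0.4 rad), for 0.2 s.
At the end, for the whole second after the job is handed in: the bail's bar rests in both hooks (middle within 30 mm along the bar, from 20 mm before the seat to 50 mm behind it), the basket hangs free, at rest, level within 17 degrees, in line with the stand within 11 degrees, one egg in each hollow (within 14 mm of its centre along each axis) (((x of egg_red_center in the frame of hollow_a between -0.014 and 0.014 m and y of egg_red_center in the frame of hollow_a between -0.014 and 0.014 m and z of egg_red_center in the frame of hollow_a between 0.01 and 0.029 m and x of egg_blue_center in the frame of hollow_b between -0.014 and 0.014 m and y of egg_blue_center in the frame of hollow_b between -0.014 and 0.014 m and z of egg_blue_center in the frame of hollow_b between 0.01 and 0.029 m) or (x of egg_red_center in the frame of hollow_b between -0.014 and 0.014 m and y of egg_red_center in the frame of hollow_b between -0.014 and 0.014 m and z of egg_red_center in the frame of hollow_b between 0.01 and 0.029 m and x of egg_blue_center in the frame of hollow_a between -0.014 and 0.014 m and y of egg_blue_center in the frame of hollow_a between -0.014 and 0.014 m and z of egg_blue_center in the frame of hollow_a between 0.01 and 0.029 m)) and y of bail_grip in the frame of hook_seat between -0.02 and 0.05 m and x of bail_grip in the frame of hook_seat between -0.03 and 0.03 m and z of bail_grip in the frame of hook_seat between -0.008 and 0.014 m and contact force between bail and stand above 1.5 N and height (world z) of basket above 0.025 m and angle between basket's own z axis and vertical below 0.3 rad and angle between the x axis of basket and the x axis of stand, either way round below 0.2 rad and linear speed of basket below 0.05 m/s and angular speed of basket below 0.4 rad/s); the robot touches nothing.
It fails at once if an egg, or the basket with it, is let fall more than about 3 cm ((linear speed of egg_red above 0.8 m/s and contact force between the fingers and egg_red below 0.1 N and contact force between the fingers and basket below 0.1 N) or (linear speed of egg_blue above 0.8 m/s and contact force between the fingers and egg_blue below 0.1 N and contact force between the fingers and basket below 0.1 N)).
It fails at once if a bystander (gift box, cookie packs, stamp) is moved by more than 30 mm (distance of any of gift_box, cookie_pack, cookie_pack_dark, loyalty_stamp from where it was at the start of the episode above 0.03 m).
It also fails if it takes over 72 s, if anything falls off the work surface, if the arm or the gripper's body presses on something with over 40 N, if the wrist force passes 120 N, or if a joint passes its speed limit or range.

### The arm

A 6-joint arm with a two-finger parallel gripper is mounted at the origin on a cart in front of the work surface, level with it; the furniture and walls round the work are solid. World frame = base frame: x ahead of the robot, y to its left, z up, the work surface at z = 0. Lengths are in m, angles in rad, forces in N, time in s.
With the tool pointing down it reaches from about 0.425 to 0.95 m from the base axis. Payload 3.5 kg.
Tool frame: the origin (TCP) lies midway between the tips of the shut fingers; the grasp point (between the pads) lies 19 mm behind it (ctrl.pinch_z is the distance from the TCP to the grasp point, in m); z points along the fingers, y is the line along which they close (so a half turn about z gives the same grasp; the last joint's range is limited). The gripper opens to 85 mm and grips with 20 to 120 N. Pads are 22 mm wide; open, the fingers measure 114 mm over their backs; the gripper's body (76 mm by 85 mm) begins 54 mm behind the grasp point. The pads swing forward as they close: fully open they stand 13 mm farther back than shut.
Start: joints at [1.066, 0.286, 1.577, -0, 1.279, -0.15], TCP at [0.234, 0.633, 0.231] pointing down, gripper open.
Joint ranges: [-2.77, 2.77], [-0.9, 2.22], [0.21, 2.48], [-1.53, 4.67], [0.24, 2.81], [-2.84, 2.84]. Speed limits (rad/s): [2.79, 2.79, 3.14, 3.14, 3.14, 3.14].

### API

Orientations are given as a unit quaternion [x, y, z, w].
In Python, from plant import get_state, viewer, sign_off, ctrl gives the robot as it stands. The module is installed in compiled form; this text tells all that it offers.
- The arm moves only by the shell command python3 -m handwheel 'ROWS' [FORCE]. ROWS is JSON, a list that holds one entry, the list of rows, each a list of 5 numbers: the finger opening in m, from 0 to 0.0854, then the shift along the tool's x, y, z in m, then the turn about the tool's z in degrees. In form: [[[claw, x, y, z, spin], ...]]. A call has 1 to 12 rows; each row shifts and turns the commanded pose from where the row before left it, along the tool's axes as they then stand; what a row does not reach is not made up. A row lasts 1/12 s, in which the tool goes at most 41.7 mm and 7.16 degrees, less where a joint would pass 70% of its speed; a pose out of reach is approached as far as the arm can. A call is refused whole if a number of a shift passes 0.0417 or a number of a turn 7.16, either way. A call with a gripper value outside its range is refused whole. The fingers move at their own pace and stop on an object; FORCE is the grip in N (left out, the last holds). Time passes only in rows, so rows that do not move let the fingers close. It gives the time, the measured TCP pose, the force, the opening and the grip force at its end, in the units of the state.
- get_state(): the state, without advancing time (a new reading comes with each control period).
- viewer.read_camera(name): name is "scene" or "top" or "wrist"; returns the picture (420x560x3 uint8, blue, green, red); there is no depth.
- viewer.camera_params(name): a dict with "fov_y" (degrees; the focal length in pixels is half the picture's height over the tangent of half this angle, whatever the lens; pixels are square), "cx", "cy" (the principal point, pixels), "xyz" and "attitude" of the camera in the world; the wrist camera has in their place "hand_eye" (4x4, takes a point from camera to tool coordinates, whose origin is the TCP and whose axes are the flange's). Camera axes: x right, y up, looking along -z (the intrinsics and any distortion apply to the point x, -y, -z); pixel columns grow to the right and rows downward; lengths in m; the calibration is good to about 2 mm. The wrist camera is an equidistant fisheye: a pixel r from the principal point sees the ray r / f radians off the axis. A picture is of the moment at which its call begins: read the wrist's pose just before it. camera_params takes no time and is no camera call.
- sign_off(): hands the job in; it is judged then, once.
Trained networks look in the newest picture that a camera, given by its name, has taken for a name from the list of things; names that differ only in an ending like _2 or _b are one class to them, and where a whole thing is asked for, a point or a joint stands for the part that bears it (a point fixed in the world has none). Each returns a list of dicts, best first, with "confidence" (0 to 1); they miss things now and then, are a little off and sometimes report something else, mostly with a low value. They report only what shows in the picture. A call takes as long as a camera call.
- viewer.look_for(camera, name): "extent" ([left, top, width, height] as shares, 0 to 1, of the picture: columns of its width, rows of its height, round what is visible of it).
- viewer.outline_of(camera, name): "mask" (420x560 bool, what is visible of it) and "extent" ([left, top, width, height] as shares, 0 to 1, of the picture: columns of its width, rows of its height, round what is visible of it).
- viewer.pinpoint(camera, name): "xy" ([column, row] as shares, 0 to 1, of the picture: columns of its width, rows of its height: a listed point, or the origin of a listed thing).
The state is a dict: "time": time; "qpos": joint angles; "dq": joint speeds; "joint_efforts": joint torques, N m; "eef_pos": TCP position; "tcp_rot": TCP orientation; "contact_force": force on the tool from outside, world axes, zero at the start; "wrist_torque": the same for the moment, N m; "opening": opening from 0.0 (shut) to 1.0 (fully open); "finger_force": force on a finger pad.
Only numpy, scipy, OpenCV 4.12 (cv2) and the standard library are available. Lean on these libraries where they do the work, as an engineer would, in place of code of your own. Each camera call takes 0.05 s, during which the arm holds its last target. There are 200 camera calls.

## Working session

There is one attempt and no reset: what is moved stays moved. The work goes in short steps, Python scripts to look and compute and a shell command to move; the robot and the scene stay as the last step left them, time stands still between calls to the robot, and variables do not carry over. Pictures are saved under pics/ and viewed, at most 10 in all, crops included, and the job is handed in when it is done.

```bash
mkdir -p pics; cat > h.py <<'E'
import numpy as np, cv2, json
from scipy.spatial.transform import Rotation as R
from plant import get_state, viewer, ctrl
def cam(name):
    p=viewer.camera_params(name)
    if 'hand_eye' in p:
        s=get_state(); T=np.eye(4); T[:3,:3]=R.from_quat(s['tcp_rot']).as_matrix(); T[:3,3]=s['eef_pos']
        T=T@np.array(p['hand_eye']); return p,T[:3,:3],T[:3,3],True
    a=np.array(p['attitude']); 
    Rm=R.from_quat(a).as_matrix() if a.size==4 else a
    return p,Rm,np.array(p['xyz']),False
def f_(p): return 210/np.tan(np.radians(p['fov_y']/2))
def ray(c,u,v):
    p,Rm,t,fe=c; x=(u-p['cx'])/f_(p); y=(v-p['cy'])/f_(p)
    if fe:
        r=np.hypot(x,y)+1e-12; d=np.array([x/r*np.sin(r),y/r*np.sin(r),np.cos(r)])
    else: d=np.array([x,y,1.])
    return t,Rm@(d*[1,-1,-1])
def atz(c,u,v,z):
    t,d=ray(c,u,v); return t+d*(z-t[2])/d[2]
def proj(c,P):
    p,Rm,t,fe=c; q=(np.atleast_2d(P)-t)@Rm*[1,-1,-1]
    if fe:
        r=np.hypot(q[:,0],q[:,1])+1e-12; th=np.arctan2(r,q[:,2]); xy=q[:,:2]/r[:,None]*th[:,None]
    else: xy=q[:,:2]/q[:,2:]
    return xy*f_(p)+[p['cx'],p['cy']]
def tri(pairs):
    A=np.zeros((3,3));b=np.zeros(3)
    for t,d in pairs:
        d=d/np.linalg.norm(d);M=np.eye(3)-np.outer(d,d);A+=M;b+=M@t
    return np.linalg.solve(A,b)
E
python3 - <<'E'
from h import *
for n in('scene','top','wrist'):
    p=viewer.camera_params(n); print(n,p)
    cv2.imwrite(f'pics/{n}0.png',viewer.read_camera(n))
print(get_state(),ctrl.pinch_z)
C={n:cam(n) for n in('scene','top')}
for k in ['egg_red_center','egg_blue_center','basket','hollow_a','bail_grip','hook_seat','stand','gift_box','cookie_pack','cookie_pack_dark','loyalty_stamp']:
    for n in C:
        for d in viewer.pinpoint(n,k)[:2]: 
            u,v=d['xy'][0]*560,d['xy'][1]*420
            z={'egg_red_center':.027,'egg_blue_center':.027,'hollow_a':.017,'bail_grip':.069,'hook_seat':.2}.get(k,0)
            print(k,n,round(d['confidence'],2),[round(u),round(v)],atz(C[n],u,v,z).round(3))
E
```

```text
scene {'fov_y': 53.8787313882876, 'cx': 284.35276367241494, 'cy': 207.38201655860175, 'xyz': array([-0.01812518, -0.82608328,  1.01412256]), 'attitude': array([ 0.36337894, -0.12761526, -0.32229021,  0.86475379])}
top {'fov_y': 50.45378732448572, 'cx': 283.49999377875895, 'cy': 212.95756127170915, 'xyz': array([ 0.29395687, -0.1767517 ,  1.40707067]), 'attitude': array([-0.07198729,  0.0661326 ,  0.70695022, -0.70047534])}
wrist {'fov_y': 65.70646984690485, 'cx': 283.1709467415823, 'cy': 210.41601849461645, 'hand_eye': array([[ 1.53312912e-04,  9.58283418e-01,  2.85819643e-01,
         7.27636660e-02],
       [ 9.99999988e-01, -1.48403629e-04, -3.88362831e-05,
         1.10279359e-03],
       [ 5.20050626e-06,  2.85819645e-01, -9.58283429e-01,
        -1.41679598e-01],
       [ 0.00000000e+00,  0.00000000e+00,  0.00000000e+00,
         1.00000000e+00]])}
{'time': 0.15, 'qpos': array([ 1.06601219e+00,  2.86999207e-01,  1.57783953e+00, -3.82295964e-05,
        1.27860350e+00, -1.49969472e-01]), 'dq': array([-0.00049699, -0.00415046, -0.00447009,  0.00021902, -0.00056033,
        0.0008
[... 1467 characters left out ...]
seat top 0.66 [137, 254] [0.422 0.23  0.2  ]
stand scene 0.91 [187, 193] [0.42  0.251 0.   ]
stand scene 0.45 [310, 298] [ 0.455 -0.366  0.   ]
stand top 0.66 [158, 261] [0.422 0.231 0.   ]
gift_box scene 0.8 [309, 203] [ 0.716 -0.078  0.   ]
gift_box top 0.76 [256, 168] [ 0.724 -0.076  0.   ]
cookie_pack scene 0.96 [366, 327] [ 0.505 -0.532  0.   ]
cookie_pack top 0.62 [402, 233] [ 0.505 -0.543  0.   ]
cookie_pack_dark scene 0.9 [345, 361] [ 0.394 -0.561  0.   ]
cookie_pack_dark top 0.69 [409, 268] [ 0.392 -0.559  0.   ]
loyalty_stamp scene 0.52 [338, 249] [ 0.645 -0.292  0.   ]
loyalty_stamp top 0.69 [321, 187] [ 0.658 -0.289  0.   ]
loyalty_stamp top 0.45 [340, 217] [ 0.558 -0.348  0.   ]
```

View pics/top0.png

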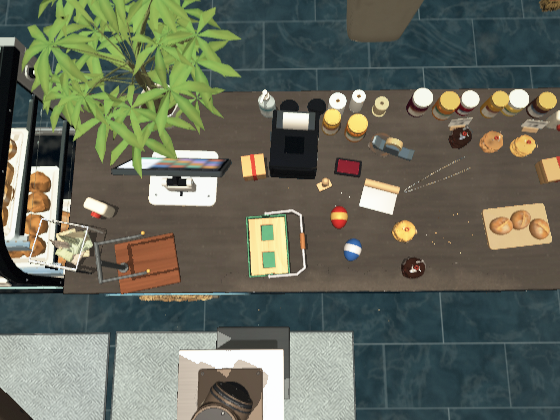

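View pics/scene0.png

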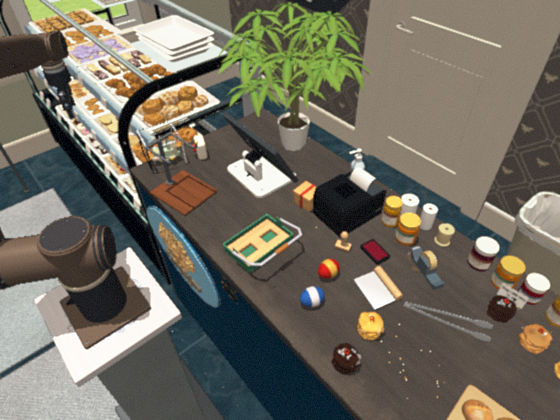

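```bash
python3 - <<'E'
from h import *
# orientation of eggs from masks, footprint at z=.027
for n in('top','scene'):
    viewer.read_camera(n);c=cam(n)
    for k in('egg_red_center','egg_blue_center','basket'):
        for d in viewer.outline_of(n,k)[:1]:
            v,u=np.nonzero(d['mask']); P=np.array([atz(c,a,b,.027 if 'egg' in k else .034) for a,b in zip(u,v)])[:,:2]
            w,V=np.linalg.eigh(np.cov(P.T)); a=V[:,1]
            print(n,k,len(u),P.mean(0).round(3),'yaw',np.degrees(np.arctan2(a[1],a[0])).round(1),(4*np.sqrt(w)).round(3),cv2.minAreaRect(P.astype(np.float32)))
E
```

```text
top egg_red_center 290 [ 0.551 -0.335] yaw 176.3 [0.053 0.071] ((0.5513381958007812, -0.33466705679893494), (0.0503401942551136, 0.06747391819953918), 88.38862609863281)
top egg_blue_center 299 [ 0.448 -0.382] yaw 168.5 [0.053 0.07 ] ((0.4469098448753357, -0.38096314668655396), (0.04963872209191322, 0.06578893214464188), 87.98980712890625)
top basket 281 [ 0.475 -0.2  ] yaw -171.7 [0.145 0.276] ((0.47489747405052185, -0.17755091190338135), (0.20633064210414886, 0.11441677063703537), 3.4995837211608887)
scene egg_red_center 337 [ 0.549 -0.334] yaw -164.2 [0.058 0.08 ] ((0.5495012998580933, -0.334513396024704), (0.07672405987977982, 0.055530812591314316), 8.574304580688477)
scene egg_blue_center 394 [ 0.444 -0.381] yaw -174.1 [0.061 0.074] ((0.44485676288604736, -0.3807472884654999), (0.06468069553375244, 0.06466349214315414), 48.91513442993164)
scene basket 2294 [ 0.454 -0.13 ] yaw -175.3 [0.168 0.226] ((0.4618244469165802, -0.12959280610084534), (0.21368098258972168, 0.15434162318706512), 3.692714214324951)
```

Top picture: the basket is at about px (268,245), its bail folded to the right (world -y). The red egg is at (340,217), the blue egg at (352,249) and the stand at (145,262). All axes are roughly aligned with the world. Next I move over the stand for a closer look.

```bash
python3 -m handwheel '[[[0.085,0,0,-0.025,-6.25],[0.085,0,0,-0.025,-6.25],[0.085,0,0,-0.025,-6.25],[0.085,0,0,-0.03,-6.25]]]' 20
python3 -m handwheel '[[[0.085,-0.0198,-0.035,0,0],[0.085,-0.0198,-0.035,0,0],[0.085,-0.0198,-0.035,0,0],[0.085,-0.0198,-0.035,0,0],[0.085,-0.0198,-0.035,0,0],[0.085,-0.0198,-0.035,0,0],[0.085,-0.0198,-0.035,0,0],[0.085,-0.0198,-0.035,0,0],[0.085,-0.0198,-0.035,0,0],[0.085,-0.0198,-0.035,0,0],[0.085,0,0,0,0],[0.085,0,0,0,0]]]'
cat >> h.py <<'E'
def look(names,zs,n='wrist',save=None,k=3):
    c=cam(n); im=viewer.read_camera(n)
    if save: cv2.imwrite('pics/'+save,im)
    for a,z in zip(names,zs):
        for d in viewer.pinpoint(n,a)[:k]:
            u,v=d['xy'][0]*560,d['xy'][1]*420
            print(a,round(d['confidence'],2),[round(u),round(v)],atz(c,u,v,z).round(4))
    return c,im
def to(target,yaw=None,rows=None,at=None):
    "delta in tool axes to world target; yaw=desired world angle of tool y minus 90 (deg)"
    s=get_state();M=R.from_quat(s['tcp_rot']).as_matrix();p=np.array(s['eef_pos'] if at is None else at)
    psi=np.degrees(np.arctan2(M[1,1],M[0,1]))-90
    d=M.T@(np.array(target)-p); print('tcp',p.round(4),'yaw',psi.round(2),'d',d.round(4),'norm',np.linalg.norm(d).round(3), 'spin',None if yaw is None else -(yaw-psi))
E
python3 - <<'E'
from h import *
s=get_state();print(s['time'],s['eef_pos'],s['contact_force'])
look(['hook_seat','stand'],[.2,0],save='stand.png')
E
```

```text
time: 1.98
eef_pos: [0.2342, 0.6324, 0.336]
tcp_rot: [-0.043, 0.999, -0.001, -0.001]
contact_force: [-0.5, 0.6, -0.6]
opening: 0.997
finger_force: 0.0
time: 2.98
eef_pos: [0.4614, 0.2986, 0.3364]
tcp_rot: [-0.039, 0.999, 0.0, -0.0]
contact_force: [0.4, 0.0, -0.3]
opening: 0.996
finger_force: 0.0
2.9833 [0.46137455 0.29855811 0.33637499] [ 0.36482139  0.02426631 -0.26865129]
hook_seat 0.87 [210, 151] [0.4231 0.2326 0.2   ]
stand 0.94 [242, 134] [0.42   0.2355 0.    ]
```

View pics/stand.png

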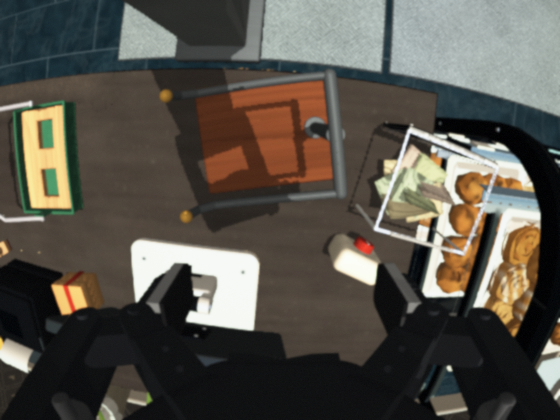

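The wrist view shows the stand. The hook tips (yellow balls) are at (167,96) and (187,217), and the crossbar runs from (332,72) to (343,195). I compute the stand's frame from these.

```bash
python3 - <<'E'
from h import *
c=cam('wrist')
t1,t2=[atz(c,*q,.222) for q in((167,96),(187,217))]
b1,b2=[atz(c,*q,.205) for q in((332,74),(343,193))]
print(t1.round(4),t2.round(4),b1.round(4),b2.round(4))
y=((b1+b2)/2-(t1+t2)/2)[:2]; print('len',np.linalg.norm(y),'yaw',np.degrees(np.arctan2(y[1],y[0]))-90)
x=(t2-t1)[:2]; print('len',np.linalg.norm(x),'yaw',np.degrees(np.arctan2(x[1],x[0])))
y/=np.linalg.norm(y); print('seat',(t1+t2)[:2]/2+.028*y)
to([.50,.0,.336]); to([.45,-.2,.30],at=[.5,0,.336])
E
```

```text
[0.3756 0.2012 0.222 ] [0.4763 0.2213 0.222 ] [0.3479 0.3334 0.205 ] [0.4486 0.3536 0.205 ]
len 0.13512834853839636 yaw 11.812320847362173
len 0.10272418999660386 yaw 11.275905359302683
seat [0.42020565 0.23865169]
tcp [0.4598 0.3011 0.3364] yaw 4.73 d [-1.530e-02 -3.033e-01  2.000e-04] norm 0.304 spin None
tcp [0.5   0.    0.336] yaw 4.73 d [ 0.0663 -0.1952  0.0359] norm 0.209 spin None
```

```bash
python3 -m handwheel '[[[0.085,-0.0019,-0.0379,0,0],[0.085,-0.0019,-0.0379,0,0],[0.085,-0.0019,-0.0379,0,0],[0.085,-0.0019,-0.0379,0,0],[0.085,-0.0019,-0.0379,0,0],[0.085,-0.0019,-0.0379,0,0],[0.085,-0.0019,-0.0379,0,0],[0.085,-0.0019,-0.0379,0,0]]]' >/dev/null
python3 -m handwheel '[[[0.085,0.011,-0.0325,0.006,0],[0.085,0.011,-0.0325,0.006,0],[0.085,0.011,-0.0325,0.006,0],[0.085,0.011,-0.0325,0.006,0],[0.085,0.011,-0.0325,0.006,0],[0.085,0.011,-0.0325,0.006,0],[0.085,0,0,0,0],[0.085,0,0,0,0],[0.085,0,0,0,0],[0.085,0,0,0,0]]]'
python3 - <<'E'
from h import *
c,im=look(['egg_red_center','egg_blue_center','hollow_a','bail_grip','basket'],[.027,.027,.017,.069,0],save='w1.png')
for k in('egg_red_center','egg_blue_center'):
    for d in viewer.outline_of('wrist',k)[:1]:
        v,u=np.nonzero(d['mask']); P=np.array([atz(c,a,b,.027) for a,b in zip(u,v)])[:,:2].astype(np.float32)
        h=cv2.convexHull(P); e=cv2.fitEllipse(h); print(k,e, cv2.minAreaRect(P))
E
```

```text
time: 4.63
eef_pos: [0.451, -0.1989, 0.3008]
tcp_rot: [-0.042, 0.999, -0.0, 0.0]
contact_force: [-0.5, -0.7, 0.1]
opening: 0.993
finger_force: 0.0
egg_red_center 0.88 [184, 239] [ 0.5569 -0.3304  0.027 ]
egg_blue_center 0.89 [150, 158] [ 0.4444 -0.3802  0.027 ]
hollow_a 0.82 [345, 216] [ 0.5069 -0.1073  0.017 ]
hollow_a 0.56 [345, 154] [ 0.4212 -0.1187  0.017 ]
bail_grip 0.68 [266, 193] [ 0.4705 -0.2168  0.069 ]
bail_grip 0.24 [184, 235] [ 0.5326 -0.318   0.069 ]
basket 0.68 [344, 181] [ 0.4612 -0.1118  0.    ]
basket 0.27 [213, 294] [ 0.6599 -0.293   0.    ]
basket 0.2 [533, 181] [0.4215 0.2345 0.    ]
egg_red_center ((0.5527326464653015, -0.3315240740776062), (0.05544004961848259, 0.07420212030410767), 76.01177978515625) ((0.5523937940597534, -0.3314999043941498), (0.05591632425785065, 0.07313866913318634), 89.89279174804688)
egg_blue_center ((0.4478405714035034, -0.38066425919532776), (0.05721689760684967, 0.07457622140645981), 68.87812042236328) ((0.44753700494766235, -0.3787877559661865), (0.05855928361415863, 0.07296325266361237), 49.41935729980469)
```

View pics/w1.png

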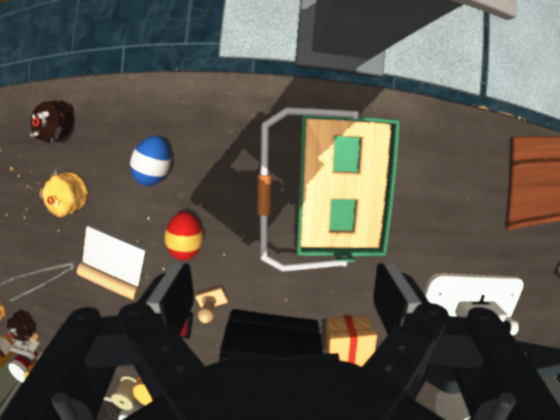

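The blue egg is at (150,161), the red egg at (184,236), the hollows at (346,154) and (343,215), and the roller at (265,195). Next I fit an egg model to the silhouettes for pose and yaw, and take the basket yaw from the rim corners.

```bash
cat > fit.py <<'E'
from h import *
from scipy.optimize import minimize
g=np.random.default_rng(0).normal(size=(600,3)); S=g/np.linalg.norm(g,axis=1)[:,None]*[.036,.027,.027]
def fit(k,x0,cams=('wrist','top'),z=.027,yaws=(-30,0,30)):
    D=[]
    for n in cams:
        c=cam(n); viewer.read_camera(n); d=viewer.outline_of(n,k)
        if d and d[0]['confidence']>.4:
            m=d[0]['mask'].astype(np.uint8); D.append((c,cv2.GaussianBlur(m*1.,(0,0),1)))
    def cost(q):
        r=0
        P=S@R.from_euler('z',q[2]).as_matrix().T+[q[0],q[1],z]
        for c,m in D:
            h=cv2.convexHull(proj(c,P).astype(np.float32)); im=np.zeros((420,560),np.uint8)
            cv2.fillConvexPoly(im,(h*16).round().astype(np.int32),1,shift=4)
            im=cv2.GaussianBlur(im*1.,(0,0),1); r+=((im-m)**2).sum()/m.sum()
        return r
    best=min((minimize(cost,[*x0,np.radians(y)],method='Nelder-Mead',options=dict(initial_simplex=[[x0[0]+a,x0[1]+b,np.radians(y)+c] for a,b,c in((0,0,0),(.008,0,0),(0,.008,0),(0,0,.3))])) for y in yaws),key=lambda r:r.fun)
    print(k,best.x[:2].round(4),'yaw',np.degrees(best.x[2]).round(1),'cost',round(best.fun,3),len(D)); return best.x
E
python3 - <<'E'
from fit import *
for cs in(('wrist',),('wrist','top')):
    fit('egg_red_center',(.5527,-.3315),cs); fit('egg_blue_center',(.4478,-.3807),cs)
c,im=look(['hollow_a','bail_grip'],[.017,.069])
q=[(304,116),(399,121),(387,257),(298,254)]
P=np.array([atz(c,*a,.034)[:2] for a in q]);print(P.round(4),[np.linalg.norm(P[i]-P[i-1]).round(3) for i in range(4)],P.mean(0))
for a,b in((0,3),(1,2)): d=P[b]-P[a];print(np.degrees(np.arctan2(d[1],d[0])))
for a,b in((0,1),(3,2)): d=P[b]-P[a];print(np.degrees(np.arctan2(d[1],d[0]))-90)
s=get_state();print(s['time'],s['eef_pos'])
E
```

```text
egg_red_center [ 0.5528 -0.3311] yaw -3.6 cost 0.022 1
egg_blue_center [ 0.4481 -0.3799] yaw -19.5 cost 0.012 1
egg_red_center [ 0.5545 -0.3323] yaw -8.1 cost 0.201 2
egg_blue_center [ 0.4486 -0.3801] yaw -23.5 cost 0.088 2
hollow_a 0.64 [349, 154] [ 0.4196 -0.1146  0.017 ]
hollow_a 0.56 [344, 216] [ 0.5049 -0.1108  0.017 ]
bail_grip 0.96 [265, 193] [ 0.4696 -0.2196  0.069 ]
bail_grip 0.5 [344, 178] [ 0.444  -0.1283  0.069 ]
[[ 0.3756 -0.1797]
 [ 0.3671 -0.0562]
 [ 0.5565 -0.042 ]
 [ 0.56   -0.1701]] [np.float64(0.185), np.float64(0.124), np.float64(0.19), np.float64(0.128)] [ 0.46478519 -0.11202858]
2.9835670744033855
4.298423900483727
3.9687974791537215
1.5465003925295946
5.7833 [ 0.45026089 -0.20044843  0.30035683]
```

```bash
python3 -m handwheel '[[[0.085,0,0,0.005,4.9],[0.085,0,0,0.005,4.9],[0.085,-0.0143,-0.01525,0.0232,0],[0.085,-0.0143,-0.01525,0.0232,0],[0.085,-0.0143,-0.01525,0.0232,0],[0.085,-0.0143,-0.01525,0.0232,0],[0.085,-0.0143,-0.01525,0.0232,0],[0.085,-0.0143,-0.01525,0.0232,0],[0.085,-0.0143,-0.01525,0.0232,0],[0.085,-0.0143,-0.01525,0.0232,0],[0.085,0,0,0,0],[0.085,0,0,0,0]]]'
python3 - <<'E'
from fit import *
fit('egg_red_center',(.5527,-.3315),('wrist',))
to([.5535,-.3317,.010],-5)
cv2.imwrite('pics/w2.png',viewer.read_camera('wrist'))
E
```

```text
time: 6.78
eef_pos: [0.5523, -0.3318, 0.1019]
tcp_rot: [0.045, 0.999, 0.002, -0.002]
contact_force: [0.3, 0.4, 0.6]
opening: 0.999
finger_force: 0.0
egg_red_center [ 0.552  -0.3312] yaw -4.3 cost 0.014 1
tcp [ 0.5535 -0.3321  0.1056] yaw -5.12 d [0.0001 0.0004 0.0956] norm 0.096 spin -0.12209184651764815
```

View pics/w2.png

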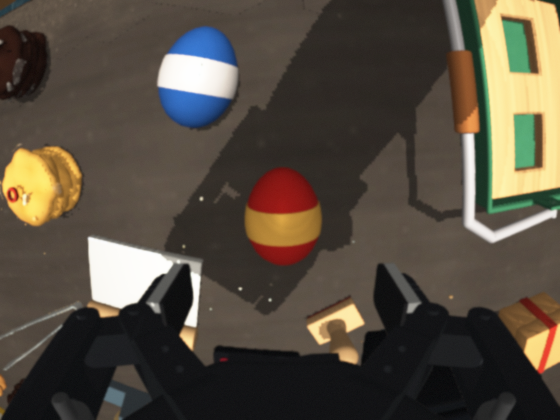

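The red egg sits centred between the fingers at (283,215), with its band square to the jaws. I descend and grip it.

```bash
python3 -m handwheel '[[[0.085,0.0003,0.0001,0.0238,0],[0.085,0.0003,0.0001,0.0238,0],[0.085,0,0,0.0238,0],[0.085,0,0,0.0238,0],[0.085,0,0,0,0],[0.085,0,0,0,0],[0.04,0,0,0,0],[0.04,0,0,0,0],[0.04,0,0,0,0],[0.04,0,0,0,0],[0.04,0,0,0,0],[0.04,0,0,0,0]]]' 25
python3 -m handwheel '[[[0.04,0,0,0,0],[0.04,0,0,-0.008,0],[0.04,0,0,-0.02,0],[0.04,0,0,-0.03,0],[0.04,0,0,-0.03,0],[0.04,0,0,-0.02,0],[0.04,0,0,0,0]]]'
python3 - <<'E'
from fit import *
to([.507,-.109,.12],4)
cv2.imwrite('pics/w3.png',viewer.read_camera('wrist'))
E
```

```text
time: 7.93
eef_pos: [0.5543, -0.3331, 0.0125]
tcp_rot: [0.045, 0.999, -0.001, 0.002]
contact_force: [-1.0, 0.7, 6.9]
opening: 0.612
finger_force: 26.0
time: 8.52
eef_pos: [0.5556, -0.3342, 0.1245]
tcp_rot: [0.045, 0.999, -0.003, 0.005]
contact_force: [0.3, -0.5, -0.4]
opening: 0.612
finger_force: 26.6
tcp [ 0.5556 -0.3342  0.1245] yaw -5.12 d [0.0686 0.22   0.0025] norm 0.23 spin -9.120945039785866
```

```bash
python3 -m handwheel '[[[0.04,0,0,0,-4.55],[0.04,0,0,0,-4.55],[0.04,0.0032,0.0227,0,0],[0.04,0.0032,0.0227,0,0],[0.04,0.0032,0.0227,0,0],[0.04,0.0032,0.0227,0,0],[0.04,0.0032,0.0227,0,0],[0.04,0.0032,0.0227,0,0],[0.04,0.0032,0.0227,0,0],[0.04,0.0032,0.0227,0,0],[0.04,0.0032,0.0227,0,0],[0.04,0.0032,0.0227,0,0]]]' >/dev/null
python3 -m handwheel '[[[0.04,0,0,0,0],[0.04,0,0,0,0],[0.04,0,0,0,0]]]'
python3 - <<'E'
from fit import *
to([.507,-.109,.021],4)
look(['hollow_a','egg_red_center'],[.017,.137],save='w4.png')
E
```

```text
time: 9.82
eef_pos: [0.5046, -0.1078, 0.1166]
tcp_rot: [-0.035, 0.999, 0.0, -0.001]
contact_force: [0.2, -0.8, -0.7]
opening: 0.61
finger_force: 26.7
tcp [ 0.5046 -0.1078  0.1166] yaw 3.99 d [-0.0024 -0.0014  0.0956] norm 0.096 spin -0.01279664683430326
hollow_a 0.67 [279, 215] [ 0.5078 -0.1101  0.017 ]
hollow_a 0.65 [279, 102] [ 0.4217 -0.1153  0.017 ]
egg_red_center 0.81 [285, 279] [ 0.4985 -0.1064  0.137 ]
egg_red_center 0.63 [281, 155] [ 0.4472 -0.1116  0.137 ]
```

View pics/w4.png

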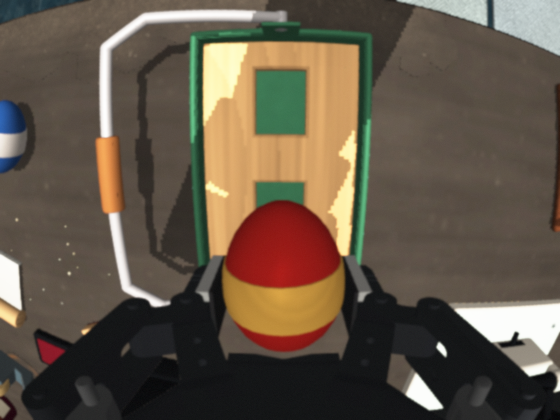

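The red egg is held straight at (283,275) above the far hollow, and the near hollow is clear at (280,101). I lower it and release gently.

```bash
python3 -m handwheel '[[[0.04,-0.0024,-0.0015,0.015,0],[0.04,-0.0023,-0.0015,0.018,0],[0.04,0,0,0.018,0],[0.04,0,0,0.018,0],[0.04,0,0,0.012,0],[0.04,0,0,0.008,0],[0.04,0,0,0.004,0],[0.04,0,0,0,0],[0.04,0,0,0,0],[0.04,0,0,0,0]]]'
python3 - <<'E'
from fit import *
to([.5095,-.1105,.021],4)
E
```

```text
time: 10.8
eef_pos: [0.5108, -0.1108, 0.0256]
tcp_rot: [-0.035, 0.999, -0.0, 0.001]
contact_force: [-0.0, -0.1, -0.4]
opening: 0.61
finger_force: 26.7
tcp [ 0.5108 -0.1108  0.0256] yaw 3.97 d [0.0013 0.0004 0.0046] norm 0.005 spin -0.02907789873441402
```

```bash
python3 -m handwheel '[[[0.04,0.0005,0,0.002,0],[0.04,0,0,0.002,0],[0.04,0,0,0,0],[0.04,0,0,0,0]]]'
python3 -m handwheel '[[[0.056,0,0,0,0],[0.06,0,0,0,0],[0.066,0,0,0,0],[0.07,0,0,0,0],[0.07,0,0,0,0],[0.07,0,0,-0.005,0],[0.07,0,0,-0.015,0],[0.07,0,0,-0.025,0],[0.07,0,0,-0.03,0],[0.07,0,0,-0.03,0],[0.07,0,0,0,0]]]'
python3 - <<'E'
from fit import *
to([.45,-.375,.126],-20)
look(['hollow_a','egg_red_center','egg_blue_center'],[.017,.036,.027])
fit('egg_red_center',(.507,-.11),('wrist',),z=.036)
E
```

```text
time: 11.13
eef_pos: [0.5099, -0.1108, 0.0221]
tcp_rot: [-0.035, 0.999, -0.0, 0.0]
contact_force: [-3.1, 0.9, 5.7]
opening: 0.614
finger_force: 27.3
time: 12.05
eef_pos: [0.5136, -0.112, 0.1328]
tcp_rot: [-0.035, 0.999, -0.003, 0.006]
contact_force: [1.4, 0.2, 0.9]
opening: 0.822
finger_force: 0.0
tcp [ 0.5136 -0.112   0.1328] yaw 3.98 d [ 0.0818 -0.2579  0.0073] norm 0.271 spin 23.98263642438097
hollow_a 0.56 [289, 89] [ 0.4212 -0.114   0.017 ]
hollow_a 0.26 [13, 123] [ 0.4461 -0.3928  0.017 ]
egg_red_center 0.61 [289, 203] [ 0.5074 -0.1078  0.036 ]
egg_blue_center 0.65 [16, 124] [ 0.4472 -0.3774  0.027 ]
egg_red_center [ 0.5069 -0.1096] yaw 5.6 cost 0.007 1
```

```bash
python3 -m handwheel '[[[0.085,0,0,0,6],[0.085,0,0,0,6],[0.085,0,0,0,6],[0.085,0,0,0,6],[0.085,-0.0041,-0.0343,0,0],[0.085,-0.0041,-0.0343,0,0],[0.085,-0.0041,-0.0343,0,0],[0.085,-0.0041,-0.0343,0,0],[0.085,-0.0041,-0.0343,0,0],[0.085,-0.0041,-0.0343,0,0],[0.085,-0.0041,-0.0343,0,0],[0.085,-0.0041,-0.0343,0,0]]]' >/dev/null
python3 -m handwheel '[[[0.085,0,0,0,0],[0.085,0,0,0,0],[0.085,0,0,0,0]]]'
python3 - <<'E'
from fit import *
q=fit('egg_blue_center',(.448,-.380),('wrist',))
to([q[0],q[1],.0115],np.degrees(q[2]))
E
```

```text
time: 13.6
eef_pos: [0.4457, -0.3784, 0.124]
tcp_rot: [0.174, 0.985, 0.001, -0.001]
contact_force: [-0.5, 0.1, -0.4]
opening: 0.998
finger_force: 0.0
egg_blue_center [ 0.4478 -0.3798] yaw -18.2 cost 0.01 1
tcp [ 0.4463 -0.3778  0.1246] yaw -19.95 d [-0.0023 -0.0015  0.1131] norm 0.113 spin -1.7435992746112738
```

```bash
python3 -m handwheel '[[[0.085,-0.0012,-0.0008,0.0283,-1.5],[0.085,-0.0011,-0.0007,0.0283,0],[0.085,0,0,0.0283,0],[0.085,0,0,0.0283,0],[0.085,0,0,0,0],[0.085,0,0,0,0],[0.04,0,0,0,0],[0.04,0,0,0,0],[0.04,0,0,0,0],[0.04,0,0,0,0],[0.04,0,0,0,0],[0.04,0,0,0,0]]]' 25
python3 -m handwheel '[[[0.04,0,0,0,0],[0.04,0,0,-0.008,0],[0.04,0,0,-0.02,0],[0.04,0,0,-0.03,-4],[0.04,0,0,-0.03,-6],[0.04,0,0,-0.02,-6],[0.04,0,0,0,-6],[0.04,0,0,0,0]]]'
python3 - <<'E'
from fit import *
to([.423,-.115,.12],4)
E
```

```text
time: 14.7
eef_pos: [0.4493, -0.3828, 0.015]
tcp_rot: [0.161, 0.987, -0.001, 0.002]
contact_force: [0.2, 0.9, 5.7]
opening: 0.612
finger_force: 26.0
time: 15.37
eef_pos: [0.4487, -0.3827, 0.1232]
tcp_rot: [-0.031, 1.0, -0.002, 0.001]
contact_force: [-1.0, -0.8, -1.1]
opening: 0.612
finger_force: 26.7
tcp [ 0.4487 -0.3827  0.1232] yaw 3.57 d [0.009  0.2688 0.0021] norm 0.269 spin -0.42792677068460705
```

```bash
python3 -m handwheel '[[[0.04,0.0008,0.0244,0,-0.4],[0.04,0.0008,0.0244,0,0],[0.04,0.0008,0.0244,0,0],[0.04,0.0008,0.0244,0,0],[0.04,0.0008,0.0244,0,0],[0.04,0.0008,0.0244,0,0],[0.04,0.0008,0.0244,0,0],[0.04,0.0008,0.0244,0,0],[0.04,0.0008,0.0244,0,0],[0.04,0.0008,0.0244,0,0],[0.04,0.0008,0.0244,0,0],[0.04,0,0,0,0]]]' >/dev/null
python3 -m handwheel '[[[0.04,0,0,0,0],[0.04,0,0,0,0],[0.04,0,0,0,0]]]'
python3 - <<'E'
from fit import *
fit('egg_blue_center',(.421,-.115),('wrist',),z=get_state()['eef_pos'][2]+.0135)
to([.423,-.115,.026],4)
cv2.imwrite('pics/w5.png',viewer.read_camera('wrist'))
E
```

```text
time: 16.62
eef_pos: [0.4213, -0.1151, 0.1203]
tcp_rot: [-0.033, 0.999, -0.0, -0.0]
contact_force: [0.6, -0.9, -1.6]
opening: 0.615
finger_force: 26.7
egg_blue_center [ 0.4185 -0.1142] yaw 3.3 cost 0.033 1
tcp [ 0.4213 -0.1152  0.1203] yaw 3.77 d [-0.0017  0.0001  0.0943] norm 0.094 spin -0.23191226605170812
```

View pics/w5.png

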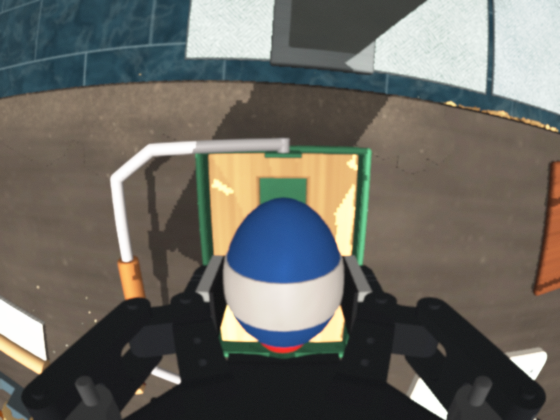

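The blue egg is straight at (283,270), above the near hollow, whose top edge shows at (282,185). I lower it.

```bash
python3 -m handwheel '[[[0.04,-0.0012,0,0.015,0],[0.04,-0.001,0,0.018,0],[0.04,0,0,0.018,0],[0.04,0,0,0.018,0],[0.04,0,0,0.012,0],[0.04,0,0,0.008,0],[0.04,0,0,0.003,0],[0.04,0,0,0,0],[0.04,0,0,0,0],[0.04,0,0,0,0]]]'
python3 -m handwheel '[[[0.04,0,0,0.0015,0],[0.04,0,0,0.0015,0],[0.04,0,0,0,0],[0.04,0,0,0,0]]]'
```

```text
time: 17.6
eef_pos: [0.4242, -0.1147, 0.0293]
tcp_rot: [-0.034, 0.999, -0.001, 0.001]
contact_force: [-0.3, 0.2, -1.1]
opening: 0.615
finger_force: 26.7
time: 17.93
eef_pos: [0.4235, -0.1142, 0.0254]
tcp_rot: [-0.034, 0.999, -0.0, 0.0]
contact_force: [-0.2, -0.7, -1.8]
opening: 0.607
finger_force: 26.7
```

```bash
python3 -m handwheel '[[[0.04,0,0,0.0015,0],[0.04,0,0,0.001,0],[0.04,0,0,0,0],[0.04,0,0,0,0]]]'
```

```text
time: 18.27
eef_pos: [0.4236, -0.1145, 0.0244]
tcp_rot: [-0.034, 0.999, 0.0, -0.001]
contact_force: [-5.7, 1.2, 12.3]
opening: 0.61
finger_force: 27.9
```

```bash
python3 -m handwheel '[[[0.056,0,0,-0.001,0],[0.06,0,0,0,0],[0.066,0,0,0,0],[0.07,0,0,0,0],[0.07,0,0,0,0],[0.07,0,0,-0.005,0],[0.07,0,0,-0.015,0],[0.07,0,0,-0.03,0],[0.06,0,0,-0.035,0],[0.06,-0.01,0,-0.035,0],[0.06,-0.01,0,-0.035,0],[0.06,-0.01,0,-0.035,0]]]' >/dev/null
python3 -m handwheel '[[[0.06,0,-0.02,0,0],[0.06,0,-0.02,0,0],[0.06,0,-0.02,0,0],[0.06,0,0,0,0],[0.06,0,0,0,0],[0.06,0,0,0,0]]]'
python3 - <<'E'
from fit import *
r=fit('egg_red_center',(.507,-.11),('wrist',),z=.036);b=fit('egg_blue_center',(.421,-.115),('wrist',),z=.036)
look(['bail_grip','basket','hollow_a'],[.069,0,.017],save='w6.png')
to([.47,-.22,.05],4)
E
```

```text
time: 19.77
eef_pos: [0.4571, -0.1715, 0.2135]
tcp_rot: [-0.034, 0.999, 0.0, -0.0]
contact_force: [-0.1, -0.1, 0.3]
opening: 0.705
finger_force: 0.0
egg_red_center [ 0.5067 -0.1098] yaw 3.5 cost 0.027 1
egg_blue_center [ 0.4204 -0.115 ] yaw 2.9 cost 0.004 1
bail_grip 0.96 [230, 208] [ 0.4717 -0.2183  0.069 ]
basket 0.89 [335, 189] [ 0.4613 -0.1118  0.    ]
tcp [ 0.4574 -0.1717  0.2138] yaw 3.91 d [-0.0093 -0.049   0.1638] norm 0.171 spin -0.09479063923592435
```

View pics/w6.png

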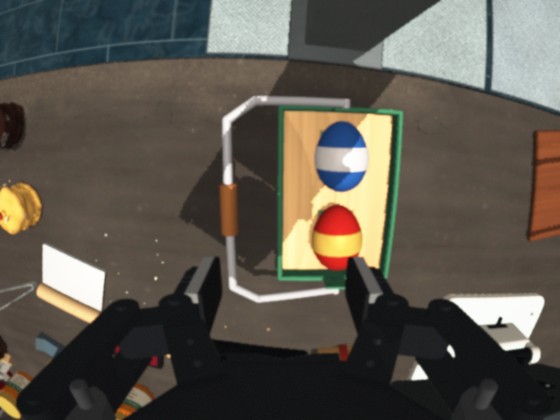

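Both eggs sit in their hollows: blue at (342,157), red at (337,237). The bail is still folded, with its roller at (229,208). Next I go down on the roller and grip it.

```bash
python3 -m handwheel '[[[0.045,-0.005,-0.024,0.01,0.3],[0.045,-0.0047,-0.0245,0.02,0],[0.045,0,0,0.03,0],[0.045,0,0,0.03,0],[0.045,0,0,0.03,0],[0.045,0,0,0.025,0],[0.045,0,0,0.014,0],[0.045,0,0,0.005,0],[0.045,0,0,0,0],[0.045,0,0,0,0],[0.045,0,0,0,0]]]'
python3 - <<'E'
from fit import *
to([.470,-.2198,.05],3.5)
cv2.imwrite('pics/w7.png',viewer.read_camera('wrist'))
E
```

```text
time: 21.08
eef_pos: [0.4714, -0.2206, 0.0515]
tcp_rot: [-0.031, 1.0, -0.001, 0.001]
contact_force: [0.6, -0.5, 0.7]
opening: 0.53
finger_force: 0.0
tcp [ 0.4714 -0.2206  0.0515] yaw 3.58 d [0.0014 0.0009 0.0015] norm 0.002 spin 0.08156262600989805
```

View pics/w7.png

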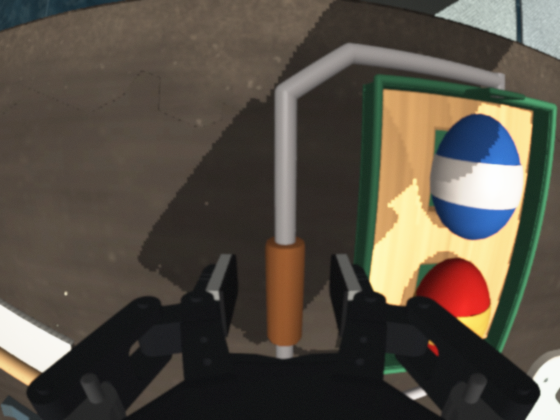

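The roller at (285,290) is centred between the fingers. I close on it and swing the first half of the arc.

```bash
python3 -m handwheel '[[[0.01,0,0,0.001,0],[0.01,0,0,0,0],[0.01,0,0,0,0],[0.01,0,0,0,0],[0.01,0,0,0,0],[0.01,0,0,0,0]]]' 20
python3 -m handwheel '[[[0.01,0,0.0015,-0.0075,0],[0.01,0,0.0022,-0.0074,0],[0.01,0,0.0026,-0.0072,0],[0.01,0,0.0031,-0.007,0],[0.01,0,0.0036,-0.0068,0],[0.01,0,0.0041,-0.0065,0],[0.01,0,0.0045,-0.0062,0],[0.01,0,0.005,-0.0059,0],[0.01,0,0.0053,-0.0055,0],[0.01,0,0.0057,-0.0052,0],[0.01,0,0,0,0],[0.01,0,0,0,0]]]'
python3 - <<'E'
from fit import *
to([.470,-.2198,.05],3.5)
c,_=look(['bail_grip','basket'],[get_state()['eef_pos'][2]+.019,0],n='top')
c,_=look(['basket'],[0])
E
```

```text
time: 21.63
eef_pos: [0.4706, -0.2201, 0.0492]
tcp_rot: [-0.031, 1.0, -0.0, 0.0]
contact_force: [1.1, -1.0, -0.4]
opening: 0.177
finger_force: 19.5
time: 22.63
eef_pos: [0.4683, -0.1824, 0.1148]
tcp_rot: [-0.032, 1.0, -0.001, 0.001]
contact_force: [-1.1, 0.1, -1.1]
opening: 0.176
finger_force: 19.9
tcp [ 0.4683 -0.1824  0.1148] yaw 3.62 d [ 0.0007 -0.0374  0.0649] norm 0.075 spin 0.119165625000619
basket 0.94 [368, 207] [ 0.4652 -0.1108  0.    ]
```

```bash
python3 -m handwheel '[[[0.01,0,0.006,-0.0047,0],[0.01,0,0.0064,-0.0043,0],[0.01,0,0.0066,-0.0038,0],[0.01,0,0.0069,-0.0034,0],[0.01,0,0.0071,-0.0029,0],[0.01,0,0.0073,-0.0024,0],[0.01,0,0.0074,-0.0019,0],[0.01,0,0.0076,-0.0013,0],[0.01,0,0.0076,-0.0008,0],[0.01,0,0.006,-0.0002,0],[0.01,0,0,0,0],[0.01,0,0,0,0]]]'
python3 -m handwheel '[[[0.01,0,0,0,0],[0.01,0,0,0,0]]]' 40
python3 - <<'E'
from fit import *
to([.4636,-.1124,.141],3.5)
cv2.imwrite('pics/s2.png',np.hstack([viewer.read_camera('scene')[150:350,150:400],viewer.read_camera('wrist')[:200]]))
E
```

```text
time: 23.88
eef_pos: [0.4639, -0.1126, 0.1405]
tcp_rot: [-0.031, 1.0, 0.0, 0.0]
contact_force: [-0.1, -0.7, 6.0]
opening: 0.18
finger_force: 20.5
time: 24.05
eef_pos: [0.4639, -0.1128, 0.1405]
tcp_rot: [-0.031, 1.0, 0.0, 0.0]
contact_force: [-1.5, -1.2, 6.1]
opening: 0.169
finger_force: 38.9
tcp [ 0.4639 -0.1128  0.1405] yaw 3.59 d [ 0.0003  0.0005 -0.0005] norm 0.001 spin 0.08565406341378434
```

View pics/s2.png

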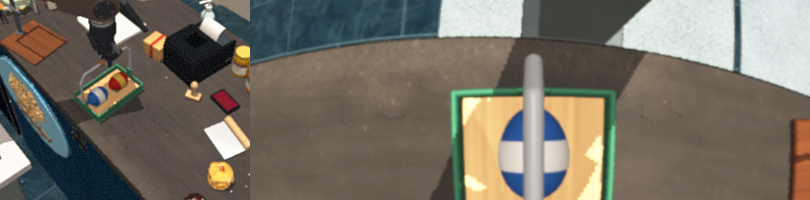

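The bail is upright with the basket still on the counter and the blue egg in its hollow below it. I grip harder, lift slowly, then turn to the stand's yaw.

```bash
python3 -m handwheel '[[[0.005,0,0,0,0],[0.005,0,0,0,0],[0.005,0,0,-0.003,0],[0.005,0,0,-0.006,0],[0.005,0,0,-0.009,0],[0.005,0,0,-0.012,0],[0.005,0,0,-0.014,0],[0.005,0,0,-0.014,0],[0.005,0,0,-0.014,0],[0.005,0,0,-0.012,0],[0.005,0,0,-0.008,0],[0.005,0,0,-0.004,0]]]' 70
python3 -m handwheel '[[[0.005,0,0,-0.001,-1.5],[0.005,0,0,0,-2.5],[0.005,0,0,0,-2.5],[0.005,0,0,0,-1.4],[0.005,0,0,0,0],[0.005,0,0,0,0]]]'
python3 - <<'E'
from fit import *
to([.4218,.2375,.231],11.5)
_,im=look(['bail_grip'],[.25],n='scene'); w=viewer.read_camera('wrist')
cv2.imwrite('pics/s3.png',np.hstack([im[130:330,100:350],w[:200]]))
E
```

```text
time: 25.15
eef_pos: [0.464, -0.1136, 0.2374]
tcp_rot: [-0.031, 1.0, -0.0, 0.001]
contact_force: [0.2, 0.1, -5.9]
opening: 0.162
finger_force: 68.4
time: 25.65
eef_pos: [0.4634, -0.1134, 0.2363]
tcp_rot: [-0.1, 0.995, 0.0, -0.0]
contact_force: [0.1, -0.0, -5.0]
opening: 0.162
finger_force: 68.4
tcp [ 0.4634 -0.1134  0.2363] yaw 11.43 d [-0.0288  0.3522  0.0055] norm 0.353 spin -0.0729675775114913
bail_grip 0.8 [253, 185] [ 0.4684 -0.1079  0.25  ]
```

View pics/s3.png

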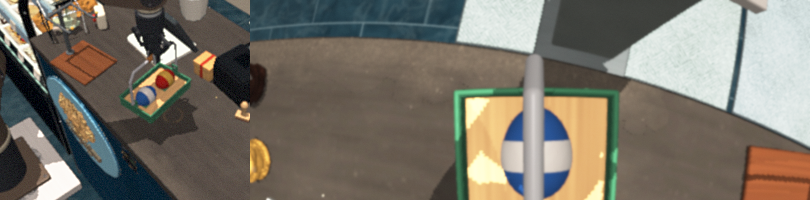

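The basket hangs level and clear of the counter with the eggs in it. I carry it slowly to the stand.

```bash
python3 -m handwheel '[[[0.005,-0.0012,0.004,0,0],[0.005,-0.0012,0.008,0,0],[0.005,-0.0012,0.012,0,0],[0.005,-0.0012,0.016,0,0],[0.005,-0.0012,0.018,0,0],[0.005,-0.0012,0.018,0,0],[0.005,-0.0012,0.018,0,0],[0.005,-0.0012,0.018,0,0],[0.005,-0.0012,0.018,0,0],[0.005,-0.0012,0.018,0,0],[0.005,-0.0012,0.018,0,0],[0.005,-0.0012,0.018,0,0]]]' >/dev/null
python3 -m handwheel '[[[0.005,-0.0012,0.018,0,0],[0.005,-0.0012,0.018,0,0],[0.005,-0.0012,0.018,0,0],[0.005,-0.0012,0.018,0,0],[0.005,-0.0012,0.018,0,0],[0.005,-0.0012,0.018,0,0],[0.005,-0.0012,0.016,0,0],[0.005,-0.0012,0.014,0,0],[0.005,-0.0012,0.012,0,0],[0.005,-0.0012,0.010,0,0],[0.005,-0.0012,0.006,0,0],[0.005,-0.0012,0.002,0,0]]]'
python3 -m handwheel '[[[0.005,0,0,0,0],[0.005,0,0,0,0],[0.005,0,0,0,0],[0.005,0,0,0,0]]]'
python3 - <<'E'
from fit import *
to([.4218,.2375,.183],11.5)
_,im=look(['hook_seat','bail_grip'],[.2,.253]); s=viewer.read_camera('scene')
cv2.imwrite('pics/s4.png',np.hstack([s[100:300,80:330],im[:200]]))
E
```

```text
time: 27.8
eef_pos: [0.4212, 0.2383, 0.2367]
tcp_rot: [-0.101, 0.995, 0.0, -0.0]
contact_force: [0.4, 0.0, -6.0]
opening: 0.165
finger_force: 68.4
time: 28.13
eef_pos: [0.4219, 0.2366, 0.2367]
tcp_rot: [-0.1, 0.995, -0.0, -0.0]
contact_force: [-0.6, -0.5, -5.7]
opening: 0.163
finger_force: 68.4
tcp [0.4219 0.2366 0.2367] yaw 11.42 d [-0.      0.0009  0.0537] norm 0.054 spin -0.07790481704503804
bail_grip 0.66 [284, 285] [0.4214 0.2377 0.253 ]
```

View pics/s4.png

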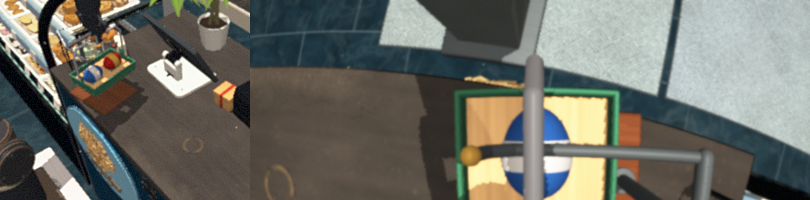

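I have viewed 12 pictures, two over the limit of 10, so from here I use numbers only. This one shows the near hook tip at wrist px (220,155), the crossbar corner at (456,155), and the bar at column 285 between them. I check that against the geometry.

```bash
python3 - <<'E'
from fit import *
c=cam('wrist');t=atz(c,220,155,.222);b=atz(c,456,155,.203)
print(t,b,np.linalg.norm((b-t)[:2]))
M=R.from_euler('z',11.5,degrees=True).as_matrix()
T=np.array(get_state()['eef_pos']);print('tip rel tcp in stand axes',M.T@(t-T),M.T@(b-T))
E
```

```text
[0.37517003 0.1969452  0.222     ] [0.34806428 0.32792853 0.203     ] 0.13375856425912055
tip rel tcp in stand axes [-0.05376548 -0.02977297 -0.01472906] [-0.05421321  0.10398484 -0.03372906]
```

```bash
python3 -m handwheel '[[[0.005,0,0,0.003,0],[0.005,0,0,0.006,0],[0.005,0,0,0.008,0],[0.005,0,0,0.008,0],[0.005,0,0,0.008,0],[0.005,0,0,0.006,0],[0.005,0,0,0.004,0],[0.005,0,0,0.003,0],[0.005,0,0,0,0],[0.005,0,0,0,0],[0.005,0,0,0,0]]]'
python3 -m handwheel '[[[0.005,0,0,0.002,0],[0.005,0,0,0.002,0],[0.005,0,0,0,0],[0.005,0,0,0,0]]]'
```

```text
time: 29.25
eef_pos: [0.4222, 0.2373, 0.1912]
tcp_rot: [-0.1, 0.995, 0.0, 0.001]
contact_force: [1.1, 0.1, -5.3]
opening: 0.165
finger_force: 68.3
time: 29.58
eef_pos: [0.4216, 0.2371, 0.1866]
tcp_rot: [-0.1, 0.995, -0.0, -0.0]
contact_force: [-0.2, -0.2, -5.8]
opening: 0.162
finger_force: 68.4
```

```bash
python3 -m handwheel '[[[0.005,0,0,0.0015,0],[0.005,0,0,0.0015,0],[0.005,0,0,0,0],[0.005,0,0,0,0]]]'
python3 -m handwheel '[[[0.005,0,0,0.0015,0],[0.005,0,0,0.0005,0],[0.005,0,0,0,0],[0.005,0,0,0,0]]]'
```

```text
time: 29.92
eef_pos: [0.4217, 0.2371, 0.1835]
tcp_rot: [-0.1, 0.995, -0.0, -0.0]
contact_force: [-1.3, 0.1, -5.0]
opening: 0.163
finger_force: 68.4
time: 30.25
eef_pos: [0.4218, 0.2371, 0.1817]
tcp_rot: [-0.1, 0.995, -0.0, -0.0]
contact_force: [-0.6, 0.1, -6.1]
opening: 0.163
finger_force: 68.4
```

```bash
python3 -m handwheel '[[[0.005,0,0,0.0015,0],[0.005,0,0,0.0005,0],[0.005,0,0,0,0],[0.005,0,0,0,0]]]' | grep -E 'eef|contact'
python3 -m handwheel '[[[0.005,0,0,0.0015,0],[0.005,0,0,0.0005,0],[0.005,0,0,0,0],[0.005,0,0,0,0]]]'| grep -E 'eef|contact'
```

```text
eef_pos: [0.4219, 0.2371, 0.1797]
contact_force: [0.5, 1.2, -6.5]
eef_pos: [0.4221, 0.2372, 0.1791]
contact_force: [-5.2, -2.0, 5.5]
```

Contact: the bar is taking its weight on the hooks. I release slowly.

```bash
python3 -m handwheel '[[[0.005,0,0,-0.0005,0],[0.005,0,0,0,0],[0.005,0,0,0,0]]]' 20
python3 -m handwheel '[[[0.017,0,0,0,0],[0.02,0,0,0,0],[0.024,0,0,0,0],[0.03,0,0,0,0],[0.04,0,0,0,0],[0.045,0,0,0,0],[0.045,0,0,0,0],[0.045,0,0,0,0]]]'
python3 - <<'E'
from fit import *
c,_=look(['bail_grip'],[.2])
to([.4218,.2375,.183],11.5)
E
```

```text
time: 31.17
eef_pos: [0.4221, 0.2372, 0.1791]
tcp_rot: [-0.1, 0.995, 0.0, 0.0]
contact_force: [-4.7, -1.4, 5.5]
opening: 0.167
finger_force: 69.4
time: 31.83
eef_pos: [0.4219, 0.2371, 0.1782]
tcp_rot: [-0.1, 0.995, 0.0, 0.0]
contact_force: [0.2, 0.8, 0.4]
opening: 0.529
finger_force: 0.0
bail_grip 0.73 [288, 290] [0.4203 0.24   0.2   ]
tcp [0.4219 0.2372 0.1782] yaw 11.47 d [-0.      0.0003 -0.0048] norm 0.005 spin -0.02916506448421785
```

Roller still at the seat. I retreat straight up and check.

```bash
python3 -m handwheel '[[[0.05,0,0,-0.005,0],[0.05,0,0,-0.01,0],[0.05,0,0,-0.02,0],[0.05,0,0,-0.02,0],[0.05,0,0,-0.02,0],[0.05,0,0,-0.025,0],[0.05,0,0,-0.025,0],[0.05,0,0,-0.02,0],[0.05,0,0,0,0],[0.05,0,0,0,0],[0.05,0,0,0,0],[0.05,0,0,0,0]]]'
python3 - <<'E'
from fit import *
M=R.from_euler('z',11.5,degrees=True).as_matrix()
for i in range(2):
    c,_=look(['bail_grip','hook_seat','basket'],[.2,.2,.04])
    r=fit('egg_red_center',(.464,.246),('wrist',),z=.076); b=fit('egg_blue_center',(.379,.228),('wrist',),z=.076)
    d=r-b; print(np.hypot(*d[:2]),np.degrees(np.arctan2(d[1],d[0])), (r+b)[:2]/2)
look(['bail_grip'],[.2],n='scene');look(['bail_grip'],[.2],n='top')
E
```

```text
time: 32.93
eef_pos: [0.4212, 0.2369, 0.3217]
tcp_rot: [-0.1, 0.995, -0.0, -0.001]
contact_force: [1.3, 0.5, -1.0]
opening: 0.582
finger_force: 0.0
bail_grip 0.94 [285, 203] [0.4206 0.2394 0.2   ]
basket 0.82 [285, 172] [0.4211 0.2404 0.04  ]
egg_red_center [0.4651 0.2476] yaw 15.8 cost 0.983 1
egg_blue_center [0.3801 0.23  ] yaw 12.0 cost 0.76 1
0.08686630304424296 11.65930759819384 [0.42259469 0.23881424]
bail_grip 0.91 [283, 201] [0.4203 0.2376 0.2   ]
basket 0.87 [283, 171] [0.421  0.2382 0.04  ]
egg_red_center [0.4658 0.2482] yaw 10.9 cost 1.152 1
egg_blue_center [0.3798 0.2298] yaw 6.8 cost 0.784 1
0.08792139503026944 12.078558309106864 [0.42283433 0.23896811]
bail_grip 0.63 [180, 153] [0.4188 0.2216 0.2   ]
bail_grip 0.76 [135, 252] [0.4296 0.238  0.2   ]
```

```bash
python3 -m handwheel '[[[0.05,0,0,0,0],[0.05,0,0,0,0],[0.05,0,0,0,0],[0.05,0,0,0,0],[0.05,0,0,0,0],[0.05,0,0,0,0],[0.05,0,0,0,0],[0.05,0,0,0,0],[0.05,0,0,0,0],[0.05,0,0,0,0]]]' | head -1
python3 - <<'E'
from h import *
look(['bail_grip','basket'],[.2,.04])
from plant import sign_off
print(sign_off())
E
```

```text
time: 34.77
bail_grip 0.7 [283, 202] [0.4209 0.2377 0.2   ]
basket 0.65 [283, 169] [0.419  0.2376 0.04  ]
the job is handed in; nothing more can be done
None
```

I handed the job in at about 35 s: by my last camera measurements the basket hangs in line on both hooks, at rest, with one egg in each hollow. The sign-off returned no verdict, and I viewed 12 pictures, two over the limit of 10.

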